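# Set out slab-glass pieces on the light table

## Robot

A 6-joint arm with a two-finger parallel gripper is mounted at the origin on the work surface. World frame = base frame: x ahead of the robot, y to its left, z up, the work surface at z = 0. Lengths are in mm, angles in rad, forces in N, time in s.
With the tool pointing down it reaches from about 300 to 775 mm from the base axis. Payload 14.6 kg.
Tool frame: the origin (TCP) lies midway between the tips of the shut fingers; the grasp point (between the pads) lies grasp_offset behind it (grasp_offset is the distance from the TCP to the grasp point, in mm); z points along the fingers, y is the line along which they close (so a half turn about z gives the same grasp; the last joint's range is limited). The gripper opens to 94 mm and grips with 3 to 60 N. Pads are 16 mm wide; open, the fingers measure 119 mm over their backs; the gripper's body (75 mm by 177 mm) begins 78 mm behind the grasp point.
Start: joints at [1.183, 0.3, 1.521, -0, 1.321, -0.067], TCP at [173.426, 521.931, 166.646] pointing down, gripper open.
Joint ranges: [-3.03, 3.03], [-0.79, 2.21], [0.23, 2.52], [-1.04, 4.18], [0, 3.07], [-2.55, 2.55]. Speed limits (rad/s): [2.22, 2.22, 2.57, 3.14, 3.14, 3.14].

## Interface

Orientations are given as [roll, pitch, yaw] about the fixed x, y, z axes, in that order (R = Rz(yaw) Ry(pitch) Rx(roll)).
In Python, from cell import * gives the robot as it stands. The module is installed in compiled form; this text tells all that it offers.
- The arm moves only by the shell command python3 -m jog 'ROWS' [FORCE]. ROWS is JSON, a list of rows, each a list of 3 entries, a list of its own where there are three numbers: the finger opening in mm, from 0 to 94, then the shift along the tool's x, y, z in units of 50 mm (1.0 is 50 mm), then the turn about the tool's z in units of 180 degrees (1.0 is 180 degrees). In form: [[fingers, [dx, dy, dz], twist], ...]. A call has 1 to 20 rows; each row shifts and turns the commanded pose from where the row before left it, along the tool's axes as they then stand; what a row does not reach is not made up. A row lasts 1/10 s, in which the tool goes at most 50 mm and 8.59 degrees, less where a joint would pass 70% of its speed; a pose out of reach is approached as far as the arm can. A call with a number of a shift or a turn outside -1 to 1 is refused whole. A call with a gripper value outside its range is refused whole. The fingers move at their own pace and stop on an object; FORCE is the grip in N (left out, the last holds). Time passes only in rows, so rows that do not move let the fingers close. It gives the time, the measured TCP pose, the force, the opening and the grip force at its end, in the units of the state.
- read_state(): the state, without advancing time (a new reading comes with each control period).
- camera(name): name is "side" or "top" or "wrist"; returns the picture (480x640x3 uint8, red, green, blue); there is no depth.
- calibration(name): a dict with "mtx" (3x3 intrinsics, pixels), "distortion" ([k1, k2, p1, p2, k3] as OpenCV has them; the pictures are not rectified), "cam_to_world" (4x4, takes a point from camera to world coordinates); the wrist camera has in their place "hand_eye" (4x4, takes a point from camera to tool coordinates, whose origin is the TCP and whose axes are the flange's). Camera axes: x right, y down, z forward; pixel columns grow to the right and rows downward; lengths in mm; the calibration is good to about 2 mm. A picture is of the moment at which its call begins: read the wrist's pose just before it. calibration takes no time and is no camera call.
- sign_off(): hands the job in; it is judged then, once.
Trained networks look in the newest picture that a camera, given by its name, has taken for a name from the list of things; names that differ only in an ending like _2 or _b are one class to them, and where a whole thing is asked for, a point or a joint stands for the part that bears it (a point fixed in the world has none). Each returns a list of dicts, best first, with "conf" (0 to 1); they miss things now and then, are a little off and sometimes report something else, mostly with a low value. They report only what shows in the picture. A call takes as long as a camera call. They do not tell look-alikes from the thing itself.
- regions_of(camera, query): "pixels" (480x640 bool, what is visible of it) and "rect" ([centre column, centre row, width, height] in pixels, round what is visible of it).
The state is a dict: "clock": time; "joints": joint angles; "qd": joint speeds; "effort": joint torques, N m; "eef_pos": TCP position; "eef_rot": TCP orientation; "wrist_force": force on the tool from outside, world axes, zero at the start; "moment": the same for the moment, N m; "finger_gap": finger opening in mm; "finger_force": force on a finger pad.
Only numpy, scipy, OpenCV 4.12 (cv2) and the standard library are available. Lean on these libraries where they do the work, as an engineer would, in place of code of your own. Each camera call takes 0.05 s, during which the arm holds its last target. There are 200 camera calls.

## Task

Dry-lay the slab-glass panel on the plywood board, whose aluminium rail marks the foot of the panel: set the square piece midway between the bedded round and hexagonal pieces, its sides square to the rail. Beyond the square, on the side away from the rail, lay the bar lengthwise in line with it, and likewise beyond the round piece lay the arch-shaped piece, its rounded end pointing away from the rail, each with a resin joint of about 20 mm to the piece before it. Only when all three lie flat in place and released, stand the steel weight upright on the middle of the hexagonal piece.

Things in the scene. Friction and masses are not known exactly. Their poses are not given: they have to be found in the camera images.
- board_mid (a point): Point on top of the fixed plywood board (250 x 260 mm, 8 mm thick, on the table), midway between the two bedded glass pieces, 35 mm from the board centre towards the rail. x points away from the rail, y left (rail nearest you), z up. Rail along the edge nearest the robot: 14 mm wide, 12 mm above the board, inner face 76 mm from this point. Board yaw up to 17 degrees.
- disc_top (a point): Centre of the top face of the round amber glass piece, 56 mm diameter, 25 mm tall, bedded fast on the board 80 mm to one side (left or right) of board_mid, in a flat grey ring of set resin. Axes parallel to the board's.
- hexagon_top (a point): Centre of the top face of the hexagonal amber glass piece, 52 mm across flats, 25 mm tall, bedded fast on the board 80 mm to the other side of board_mid, in a flat grey ring of set resin. Axes parallel to the board's.
- square_center (a point): Centre of the loose square amber glass slab, 44 x 44 mm, 25 mm tall, about 120 g. x and y are square to its sides, z up. It starts flat on the grey mat (3 mm thick, fixed) on the other side of the robot's midline from the board; so do the other loose things.
- bar_center (a point): Centre of the loose amber glass bar, 72 mm long (along its x), 30 mm wide (y), 25 mm tall, about 135 g. Starts flat on the grey mat.
- arch_center (a point): Centre (half-way along, across and up) of the loose arch-shaped amber glass slab: 54 mm long along its x, 36 mm wide (y), 25 mm tall, about 110 g; its +x end is a half circle of 18 mm radius, its -x end is straight, its long sides are parallel up to 9 mm past the centre. Starts flat on the grey mat.
- weight_center (a point): Centre of the plain steel cylinder weight, 36 mm diameter, 45 mm tall, about 0.4 kg, standing upright on the grey mat. z up.
Not all that is in view belongs to the job. Leave any yellow look-alike of the part that bears bar_center alone.

How it is judged (in metres and radians):
On the way, in this order (a step that is already met when the one before it is completed fails the run):
1. the square, bar and arch lie in their places on the board, released (x of square_center in the frame of board_mid between -0.012 and 0.012 m and y of square_center in the frame of board_mid between -0.012 and 0.012 m and z of square_center in the frame of board_mid between 0.009 and 0.016 m and (angle between the x axis of square_center and the x axis of board_mid, either way round below 0.2 rad or angle between the y axis of square_center and the x axis of board_mid, either way round below 0.2 rad) and horizontal distance between bar_center and square_center between 0.064 and 0.092 m and x of bar_center in the frame of board_mid above 0.05 m and y of bar_center in the frame of board_mid between -0.014 and 0.014 m and z of bar_center in the frame of board_mid between 0.009 and 0.016 m and angle between the x axis of each of bar_center, arch_center and the x axis of board_mid, either way round below 0.2 rad and horizontal distance between arch_center and disc_top between 0.061 and 0.089 m and x of arch_center in the frame of disc_top above 0.05 m and y of arch_center in the frame of disc_top between -0.014 and 0.014 m and z of arch_center in the frame of board_mid between 0.009 and 0.016 m and x of disc_top in the frame of arch_center below -0.03 m and linear speed of each of square, bar, arch below 0.02 m/s and angle between each of square_center, bar_center, arch_center's own z axis and vertical below 0.1 rad and contact force between the fingers and square below 0.05 N and contact force between the fingers and bar below 0.05 N and contact force between the fingers and arch below 0.05 N), for 0.2 s.
2. the weight stands on the hexagonal piece (horizontal distance between weight_center and hexagon_top below 0.012 m and z of weight_center in the frame of hexagon_top between 0.018 and 0.027 m), for 0.2 s.
At the end, for the whole second after the job is handed in: All released, at rest, flat: square within 12 mm per axis of the midpoint; bar 64-92 mm beyond the square, arch 61-89 mm beyond the round piece (centres), 14 mm sideways; all within 0.2 rad of the board, arch end outward; then the weight upright on the hexagon within 12 mm (all of step 2 and x of square_center in the frame of board_mid between -0.012 and 0.012 m and y of square_center in the frame of board_mid between -0.012 and 0.012 m and z of square_center in the frame of board_mid between 0.009 and 0.016 m and (angle between the x axis of square_center and the x axis of board_mid, either way round below 0.2 rad or angle between the y axis of square_center and the x axis of board_mid, either way round below 0.2 rad) and horizontal distance between bar_center and square_center between 0.064 and 0.092 m and x of bar_center in the frame of board_mid above 0.05 m and y of bar_center in the frame of board_mid between -0.014 and 0.014 m and z of bar_center in the frame of board_mid between 0.009 and 0.016 m and angle between the x axis of each of bar_center, arch_center and the x axis of board_mid, either way round below 0.2 rad and horizontal distance between arch_center and disc_top between 0.061 and 0.089 m and x of arch_center in the frame of disc_top above 0.05 m and y of arch_center in the frame of disc_top between -0.014 and 0.014 m and z of arch_center in the frame of board_mid between 0.009 and 0.016 m and x of disc_top in the frame of arch_center below -0.03 m and linear speed of each of square, bar, arch, weight below 0.02 m/s and angle between each of square_center, bar_center, arch_center, weight_center's own z axis and vertical below 0.1 rad); the robot touches nothing.
It also fails if it takes over 106 s, if anything falls off the work surface, if the arm or the gripper's body presses on something with over 40 N, if the wrist force passes 120 N, or if a joint passes its speed limit or range.

## Working session

There is one attempt and no reset: what is moved stays moved. The work goes in short steps, Python scripts to look and compute and a shell command to move; the robot and the scene stay as the last step left them, time stands still between calls to the robot, and variables do not carry over. Pictures are saved under pics/ and viewed, at most 14 in all, crops included, and the job is handed in when it is done.

```bash
mkdir -p pics
python3 - <<'E'
from cell import *
import cv2,json
s=read_state();print({k:s[k] for k in('clock','eef_pos','eef_rot','finger_gap','joints')}, [k for k in s])
for n in('top','side'):
    im=camera(n);cv2.imwrite(f'pics/{n}0.png',im[:,:,::-1])
    c=calibration(n);print(n,c)
print(calibration('wrist'))
for q in ['square_center','bar_center','arch_center','weight_center','disc_top','hexagon_top','board_mid']:
    try:
        camera('top')if 0 else None
        for r in regions_of('top',q):print(q,r['conf'],r['rect'])
    except Exception as e:print(q,e)
E
```

```text
{'clock': 0.0, 'eef_pos': array([173.32453784, 521.64076003, 166.09720832]), 'eef_rot': array([-3.14041643e+00, -8.03923701e-05,  2.82075308e+00]), 'finger_gap': 93.87749962100347, 'joints': array([ 1.18337054e+00,  3.00454011e-01,  1.52157762e+00,  2.01447346e-06,
        1.32073999e+00, -6.65867636e-02])} ['clock', 'joints', 'qd', 'effort', 'eef_pos', 'eef_rot', 'wrist_force', 'moment', 'finger_force', 'finger_gap']
top {'mtx': array([[548.76724343,   0.        , 317.07834114],
       [  0.        , 548.76724343, 234.18566182],
       [  0.        ,   0.        ,   1.        ]]), 'distortion': array([-0.07120011,  0.        ,  0.        ,  0.        ,  0.        ]), 'cam_to_world': array([[ 2.27459181e-02, -9.98747192e-01,  4.45720776e-02,
         4.20983719e+02],
       [-9.99736118e-01, -2.25799447e-02,  4.22371095e-03,
        -1.07410581e+01],
       [-3.21198441e-03, -4.46563880e-02, -9.98997242e-01,
         1.21559975e+03],
       [ 0.00000000e+00,  0.00000000e+00,  0.00000000e+00,
         1.00000000e+00]])}
side {'mtx': array([[464.70368541,   0.        , 321.97492557],
 
[... 835 characters left out ...]
989e-01, -2.89214582e-01,
         8.49301218e+01],
       [ 9.99999544e-01,  8.95851101e-04, -3.30380766e-04,
         6.63365798e-02],
       [ 5.75354812e-04, -2.89214198e-01,  9.57264235e-01,
        -2.18644494e+02],
       [ 0.00000000e+00,  0.00000000e+00,  0.00000000e+00,
         1.00000000e+00]])}
square_center 0.9 [262.2, 176.9, 19.8, 21.4]
bar_center 0.8 [188.1, 234.2, 17.7, 32.7]
bar_center 0.65 [230.4, 296.5, 20.7, 33.8]
bar_center 0.57 [363.1, 218.6, 27.1, 30.3]
arch_center 0.57 [185.6, 167.9, 22.7, 29.6]
weight_center 0.68 [266.2, 232.7, 13.7, 21.3]
disc_top 0.68 [436.0, 235.8, 34.0, 27.3]
hexagon_top 0.76 [364.2, 219.4, 25.8, 29.9]
board_mid 0.76 [401.6, 212.3, 137.6, 133.8]
```

Run:
```python
import cell
print(cell.grasp_offset if hasattr(cell,'grasp_offset') else [d for d in dir(cell) if d[0]!='_'])
import cv2
im=cv2.imread('pics/top0.png')[120:340,150:490]
cv2.imwrite('pics/top0c.png',cv2.resize(im,(800,518),interpolation=cv2.INTER_CUBIC))
```

```text
18.8
```

View pics/top0c.png

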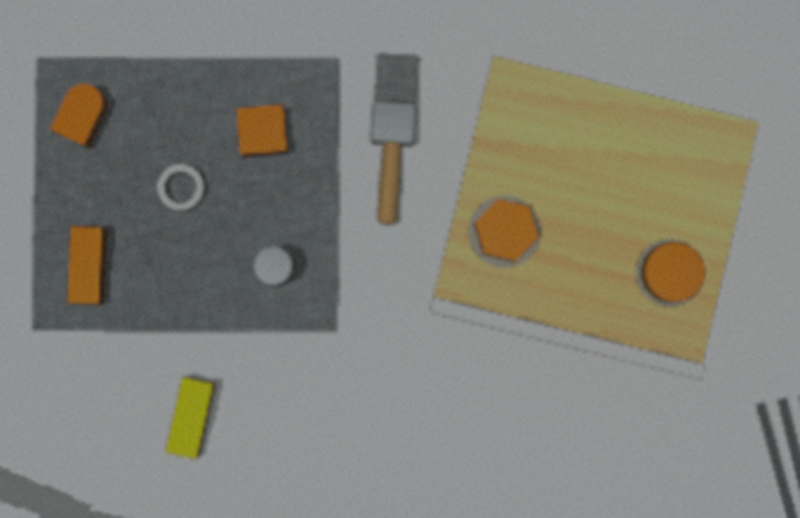

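View pics/side0.png

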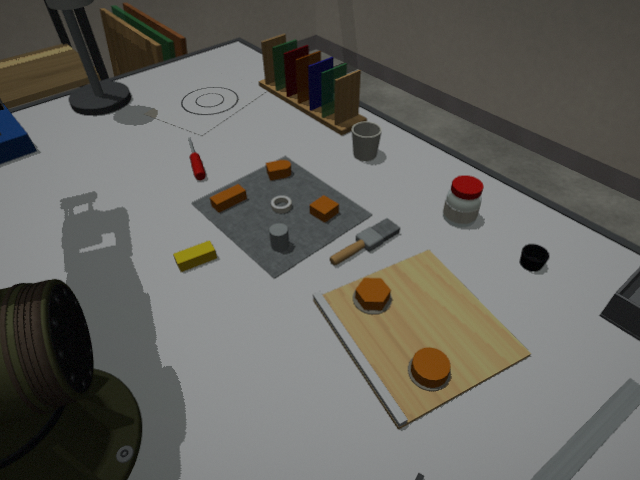

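The top picture shows the board at right, with the rail along its lower edge, the hexagon at about (364,218) and the round piece at (436,236). The mat is at left, with the arch (183,169), square (262,176), orange bar (187,233), weight (266,233) and a ring distractor. There are two bar candidates. The orange one at (187,233) lies on the mat and fits the description. The yellow one at (230,297), off the mat, is the look-alike, and the crop confirms this.

```bash
cat > h.py <<'E'
from cell import *
import numpy as np, cv2
from scipy.spatial.transform import Rotation as Ro
def cam_pose(n,s=None):
    c=calibration(n)
    if n!='wrist': return c,c['cam_to_world']
    T=np.eye(4);T[:3,:3]=Ro.from_euler('xyz',s['eef_rot']).as_matrix();T[:3,3]=s['eef_pos']
    return c,T@c['hand_eye']
def toplane(px,z,c,T):
    u=cv2.undistortPoints(np.float64(px).reshape(-1,1,2),c['mtx'],c['distortion'])[:,0]
    d=np.c_[u,np.ones(len(u))]@T[:3,:3].T;o=T[:3,3]
    return (o+d*((z-o[2])/d[:,2])[:,None])[:,:2]
def orange(im):
    h=cv2.cvtColor(im,cv2.COLOR_RGB2HSV)
    return cv2.inRange(h,(5,140,60),(20,255,255))
def contour(mask,near):
    cs=cv2.findContours(mask,cv2.RETR_EXTERNAL,cv2.CHAIN_APPROX_NONE)[0]
    cs=[c for c in cs if cv2.contourArea(c)>60]
    return min(cs,key=lambda c:abs(cv2.pointPolygonTest(c,near,True)) if cv2.pointPolygonTest(c,near,True)<0 else -1)
def rect(mm):
    (x,y),(w,h),a=cv2.minAreaRect(np.float32(mm))
    if w<h:w,h,a=h,w,a+90
    return np.round([x,y,w,h,(a+90)%180-90],1)  # long-axis angle deg
def go(x,y,z,yaw=None,s=None):
    "print shift (units of 50mm) and twist to reach target; twist first"
    s=s or read_state();Y=s['eef_rot'][2]
    if yaw is None:yaw=np.degrees(Y)
    dyaw=(yaw-np.degrees(Y)+180)%360-180
    y2=np.radians(yaw);d=np.array([x,y,z])-s['eef_pos']
    t=np.array([np.cos(y2)*d[0]+np.sin(y2)*d[1],np.sin(y2)*d[0]-np.cos(y2)*d[1],-d[2]])/50
    print('twist',round(-dyaw/180,4),'shift',t.round(3),'t',s['clock'],'q6',s['joints'][5].round(2),'yaw',np.degrees(Y).round(1))
E
python3 - <<'E'
from h import *
im=cv2.imread('pics/top0.png')[:,:,::-1].copy();c,T=cam_pose('top')
m=orange(im)
P={}
for n,p,z in [('square',(262,176),28),('bar',(187,233),28),('arch',(183,169),28),('disc',(436,236),33),('hex',(364,218),33)]:
    k=contour(m,p);mm=toplane(k[:,0],z,c,T);r=rect(mm);P[n]=r
    hull=cv2.convexHull(np.float32(mm));M=cv2.moments(hull);print(n,r,'centroid',round(M['m10']/M['m00'],1),round(M['m01']/M['m00'],1))
print('weight',toplane([[264,232.]],48,c,T))
d=P['hex'][:2]-P['disc'][:2];print('hex-disc',np.hypot(*d),'mid',(P['hex'][:2]+P['disc'][:2])/2,'yaw of board x',np.degrees(np.arctan2(d[1],d[0]))-90)
rail=toplane(np.array([[150+432/2.353,120+312/2.353],[150+702/2.353,120+378/2.353]]),20,c,T);e=rail[0]-rail[1]
print('rail',rail,np.degrees(np.arctan2(e[1],e[0]))-90)
E
```

```text
square [601.  119.9  43.8  43.5   6.4] centroid 600.7 119.8
bar [472.3 279.7  69.8  30.8   1.3] centroid 472.2 279.7
arch [614.1 290.1  52.9  36.9 -24.6] centroid 612.8 290.9
disc [ 477.9 -264.    54.5   52.   -88.7] centroid 477.7 -263.6
hex [ 512.7 -107.9   56.8   48.9  -43.8] centroid 512.8 -108.1
weight [[475.18407856 107.45119669]]
hex-disc 159.93201680714216 mid [ 495.3  -185.95] yaw of board x -12.567665471598929
rail [[ 435.01675902  -42.55966749]
 [ 379.39143221 -294.21514034]] -12.464112816704613
```

```bash
python3 -c "
from h import *
go(601,119.9,110,96.4)"
```

```text
twist 0.3623 shift [-8.943  7.603  1.132] t 0.45 q6 -0.07 yaw 161.6
```

```bash
python3 -m jog '[[80,[0,0,0],0.0453],[80,[0,0,0],0.0453],[80,[0,0,0],0.0453],[80,[0,0,0],0.0453],[80,[0,0,0],0.0453],[80,[0,0,0],0.0453],[80,[0,0,0],0.0453],[80,[0,0,0],0.0453]]' 30 && python3 -m jog '[[80,[-0.6,0.51,0.075],0],[80,[-0.6,0.51,0.075],0],[80,[-0.6,0.51,0.075],0],[80,[-0.6,0.51,0.075],0],[80,[-0.6,0.51,0.075],0],[80,[-0.6,0.51,0.075],0],[80,[-0.6,0.51,0.075],0],[80,[-0.6,0.51,0.075],0],[80,[-0.6,0.51,0.075],0],[80,[-0.6,0.51,0.075],0],[80,[-0.6,0.51,0.075],0],[80,[-0.6,0.51,0.075],0],[80,[-0.6,0.51,0.075],0],[80,[-0.6,0.51,0.075],0],[80,[-0.6,0.51,0.075],0],[80,[0,0,0],0],[80,[0,0,0],0]]'
python3 - <<'E'
from h import *
go(601,119.9,6,96.4)
s=read_state();im=camera('wrist');cv2.imwrite('pics/w1.png',im[:,:,::-1])
r=regions_of('wrist','square_center')[0];print(r['conf'],r['rect'])
c,T=cam_pose('wrist',s);m=orange(im);k=contour(m,tuple(float(v) for v in r['rect'][:2]))
print(rect(toplane(k[:,0],28,c,T)))
E
```

```text
clock: 1.25
eef_pos: [173.4, 521.9, 166.6]
eef_rot: [-3.142, -0.0, 1.676]
wrist_force: [-0.6, -0.5, 0.8]
finger_gap: 79.7
finger_force: 0.0
clock: 2.95
eef_pos: [603.5, 116.9, 109.9]
eef_rot: [-3.141, -0.0, 1.681]
wrist_force: [-0.9, 0.2, -0.1]
finger_gap: 80.0
finger_force: 0.0
twist -0.0004 shift [ 0.065 -0.044  2.078] t 2.95 q6 0.02 yaw 96.3
0.63 [326.0, 220.8, 49.7, 49.3]
[603.2 121.7  43.1  42.9 -83.6]
```

View pics/w1.png

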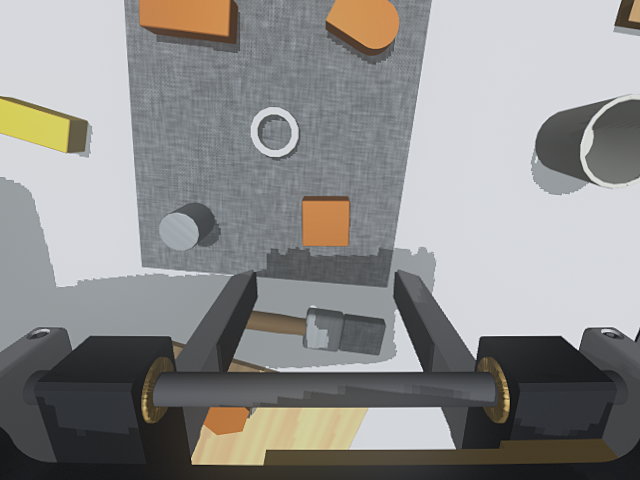

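The wrist view shows the square at (326,221) between the open fingers. Its pose agrees with the top camera within 2 mm.

```bash
python3 -m jog '[[80,[0.078,-0.03,0.3],0],[80,[0,0,0.5],0],[80,[0,0,0.5],0],[80,[0,0,0.4],0],[80,[0,0,0.28],0],[80,[0,0,0.1],0],[80,[0,0,0],0],[36,[0,0,0],0],[36,[0,0,0],0],[36,[0,0,0],0],[36,[0,0,0],0],[36,[0,0,0],0],[36,[0,0,0],0],[36,[0,0,-0.2],0],[36,[0,0,-0.5],0],[36,[0,0,-0.6],0],[36,[0,0,-0.6],0],[36,[0,0,-0.3],0],[36,[0,0,0],0],[36,[0,0,0],0]]' 30
python3 -c "
from h import *
go(495.3,-186,100,77.5)"
```

```text
clock: 5.05
eef_pos: [601.3, 120.9, 115.4]
eef_rot: [-3.14, 0.0, 1.682]
wrist_force: [0.3, -0.2, -0.0]
finger_gap: 36.0
finger_force: 0.0
twist 0.1049 shift [-6.452 -0.741  0.307] t 5.05 q6 0.03 yaw 96.4
```

Run:
```python
from h import *
s=read_state();im=camera('wrist');cv2.imwrite('pics/w2.png',im[:,:,::-1])
print(s['finger_gap'],s['finger_force'])
```

```text
36.04759868840545 0.0
```

View pics/w2.png

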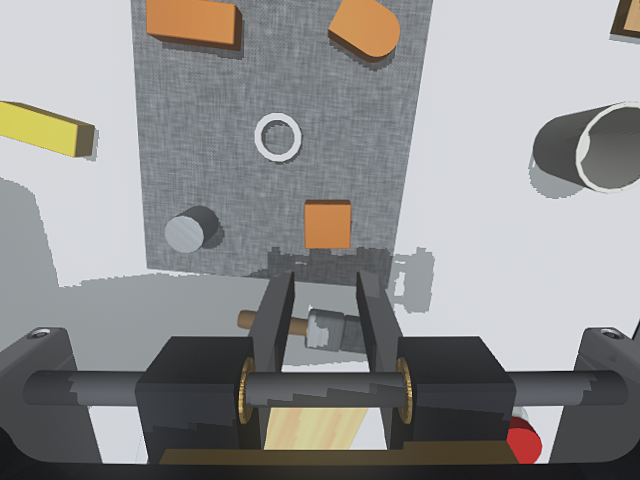

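The fingers shut to 36 mm on nothing, and the square still lies at (328,224). They close slowly and I lifted too early. I'll repeat with a narrower opening and a longer wait.

```bash
python3 -m jog '[[62,[0,-0.02,0],0],[62,[0,0,0],0],[62,[0,0,0],0],[62,[0,0,0],0],[62,[0,0,0],0],[62,[0,0,0.2],0],[62,[0,0,0.5],0]]' 30; python3 -m jog '[[62,[0,0,0.5],0],[62,[0,0,0.5],0],[62,[0,0,0.3],0],[62,[0,0,0.19],0],[36,[0,0,0],0],[36,[0,0,0],0],[36,[0,0,0],0],[36,[0,0,0],0],[36,[0,0,0],0],[36,[0,0,0],0],[36,[0,0,0],0],[36,[0,0,0],0],[36,[0,0,0],0],[36,[0,0,0],0]]'
```

```text
clock: 5.8
eef_pos: [601.7, 121.0, 82.3]
eef_rot: [3.138, -0.0, 1.682]
wrist_force: [0.8, 0.3, -0.8]
finger_gap: 62.1
finger_force: 0.0
clock: 7.2
eef_pos: [600.7, 120.9, 6.9]
eef_rot: [-3.142, -0.0, 1.682]
wrist_force: [0.0, 1.4, 0.4]
finger_gap: 36.3
finger_force: 0.0
```

Run:
```python
from h import *
a=camera('wrist');b=camera('side')[130:290,160:440]
cv2.imwrite('pics/w3.png',np.vstack([cv2.resize(a,(440,330)),cv2.resize(b,(440,251),interpolation=cv2.INTER_CUBIC)])[:,:,::-1])
```

```text
(no output)
```

View pics/w3.png

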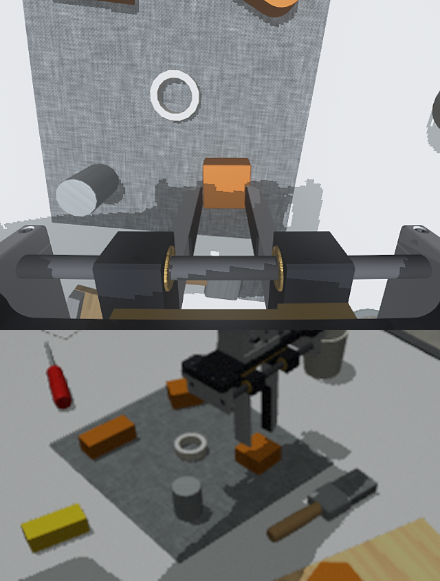

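The wrist view shows the square at about (330,272) between the fingers, with a sliver of clearance still left. The gap reading understates the real opening, so I'll close on to 0.

```bash
python3 -m jog '[[20,[0,0,0],0],[20,[0,0,0],0],[20,[0,0,0],0],[10,[0,0,0],0],[10,[0,0,0],0],[10,[0,0,0],0]]' 20
```

```text
clock: 7.9
eef_pos: [600.7, 120.9, 6.9]
eef_rot: [3.142, 0.0, 1.682]
wrist_force: [-0.1, 1.0, -0.3]
finger_gap: 9.6
finger_force: 0.0
```

Run:
```python
from h import *
s=read_state();im=camera('side').copy();b=camera('wrist').copy()
c,T=cam_pose('side');W=np.linalg.inv(T)
p=lambda X:tuple(int(round(v*4)) for v in (cv2.projectPoints(np.float64([X]),cv2.Rodrigues(W[:3,:3])[0],W[:3,3],c['mtx'],c['distortion'])[0].ravel()-[270,130]))
big=cv2.resize(im[130:230,270:370],(400,400),interpolation=cv2.INTER_CUBIC)
e=s['eef_pos'];cv2.circle(big,p(e),3,(0,255,0),-1);cv2.circle(big,p(e+[0,0,18.8]),3,(0,0,255),-1)
cv2.circle(big,p([602,121,28]),3,(255,255,255),-1)
cv2.imwrite('pics/w4.png',np.hstack([big,cv2.resize(b[120:440,160:480],(400,400))])[:,:,::-1])
print(e,s['eef_rot'],s['joints'])
```

```text
[600.71463252 120.86888022   6.89170078] [3.14157223e+00 1.01822296e-05 1.68225322e+00] [ 1.38796810e-01  6.04106702e-01  1.47625661e+00 -1.22995263e-05
  1.06120920e+00  2.73459201e-02]
```

View pics/w4.png

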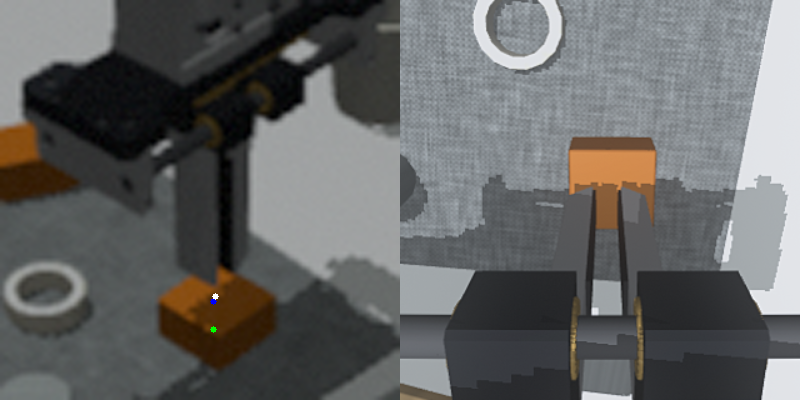

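The pictures show the shut fingertips still above the square: the tip is at about (217,280) in the left panel and the square top at (215,297). The real tips therefore sit some 30 mm or more above the reported TCP, though the horizontal alignment is good. I'll open, go lower in small steps and watch the force.

```bash
python3 -m jog '[[62,[0,0,0],0],[62,[0,0,0],0],[62,[0,0,0],0],[62,[0,0,0],0],[62,[0,0,0],0],[62,[0,0,0],0],[62,[0,0,0.1],0],[62,[0,0,0.1],0],[62,[0,0,0.1],0],[62,[0,0,0.1],0],[62,[0,0,0],0]]' 30
python3 - <<'E'
from h import *
s=read_state();print(s['wrist_force'],s['eef_pos'])
b=camera('wrist').copy();im=camera('side')
big=cv2.resize(im[130:230,270:370],(400,400),interpolation=cv2.INTER_CUBIC)
cv2.imwrite('pics/w5.png',np.hstack([big,cv2.resize(b[120:440,160:480],(400,400))])[:,:,::-1])
E
```

```text
clock: 9.1
eef_pos: [600.2, 120.8, -14.1]
eef_rot: [-3.14, 0.0, 1.682]
wrist_force: [0.5, -0.1, -0.5]
finger_gap: 62.1
finger_force: 0.0
[ 0.47697352 -0.09487114 -0.50204945] [600.20775891 120.83112043 -14.09855353]
```

View pics/w5.png

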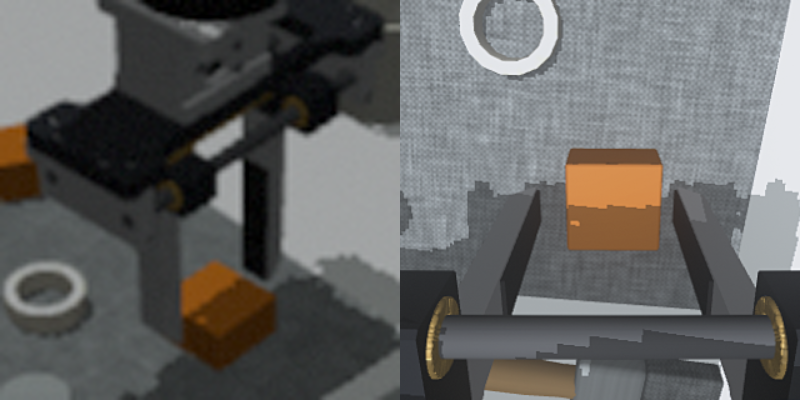

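The fingers now straddle the square, with tips at about half its height and no contact.

```bash
python3 -m jog '[[62,[0.0,0.02,0.06],0],[62,[0,0,0.06],0],[62,[0,0,0.05],0],[62,[0,0,0.05],0],[62,[0,0,0],0]]' 30; python3 -m jog '[[34,[0,0,0],0],[34,[0,0,0],0],[34,[0,0,0],0],[34,[0,0,0],0],[34,[0,0,0],0],[34,[0,0,0],0]]' 30
```

```text
clock: 9.7
eef_pos: [601.4, 120.9, -24.6]
eef_rot: [-3.141, 0.0, 1.682]
wrist_force: [0.6, 0.4, 0.3]
finger_gap: 62.2
finger_force: 0.0
clock: 10.3
eef_pos: [601.8, 121.0, -24.0]
eef_rot: [3.141, -0.0, 1.682]
wrist_force: [0.1, 0.4, 1.0]
finger_gap: 43.7
finger_force: 30.0
```

Gripped (gap 43.7 mm, 30 N). Now lift.

```bash
python3 -m jog '[[34,[0,0,-0.3],0],[34,[0,0,-0.5],0],[34,[0,0,-0.5],0],[34,[0,0,-0.5],0],[34,[0,0,-0.2],0],[34,[0,0,0],0.035],[34,[0,0,0],0.035],[34,[0,0,0],0.035],[34,[0,0,0],0]]'
python3 -c "
from h import *
go(495.3,-186,40,77.5)"
```

```text
clock: 11.2
eef_pos: [601.4, 120.9, 75.7]
eef_rot: [-3.141, 0.0, 1.351]
wrist_force: [-0.1, -0.3, -1.3]
finger_gap: 43.5
finger_force: 30.0
twist -0.0006 shift [-6.452 -0.744  0.714] t 11.2 q6 0.36 yaw 77.4
```

```bash
python3 -m jog '[[34,[-0.5,-0.062,0],0],[34,[-0.54,-0.062,0],0],[34,[-0.54,-0.062,0],0],[34,[-0.54,-0.062,0],0],[34,[-0.54,-0.062,0],0],[34,[-0.54,-0.062,0],0],[34,[-0.54,-0.062,0],0],[34,[-0.54,-0.062,0],0],[34,[-0.54,-0.062,0],0],[34,[-0.54,-0.062,0.1],0],[34,[-0.54,-0.062,0.2],0],[34,[-0.55,-0.062,0.4],0],[34,[0,0,0],0],[34,[0,0,0],0]]'
python3 - <<'E'
from h import *
go(495.3,-186,-18.5,77.5)
s=read_state();im=camera('wrist');cv2.imwrite('pics/w6.png',im[:,:,::-1])
c,T=cam_pose('wrist',s);m=orange(im);z=33
for k in cv2.findContours(m,cv2.RETR_EXTERNAL,cv2.CHAIN_APPROX_NONE)[0]:
    if cv2.contourArea(k)>200: print(cv2.boundingRect(k),rect(toplane(k[:,0],z,c,T)))
E
```

```text
clock: 12.6
eef_pos: [495.3, -185.8, 40.8]
eef_rot: [-3.141, -0.0, 1.354]
wrist_force: [-0.5, -0.5, -1.1]
finger_gap: 43.5
finger_force: 30.0
twist 0.0003 shift [-0.003  0.002  1.185] t 12.6 q6 -0.21 yaw 77.6
(285, 257, 81, 115) [ 484.5 -234.6   98.2   59.1   77.6]
(289, 92, 80, 94) [ 514.5 -107.9   58.4   51.4   77.3]
```

View pics/w6.png

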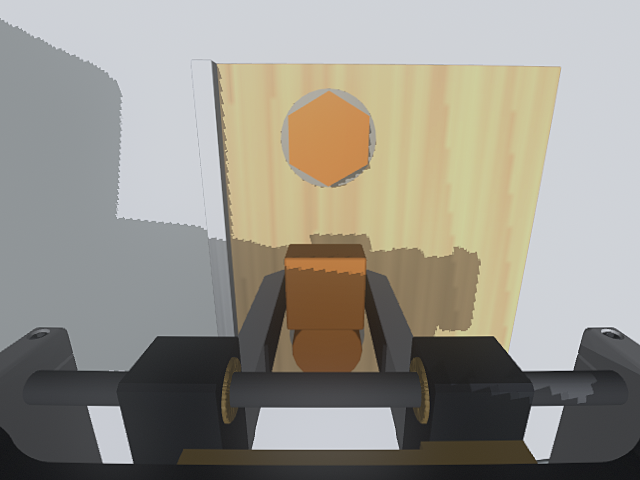

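The view shows the square held level between the hexagon (329,138) and the disc (327,345), aligned with both. Now lower, release and lift.

```bash
python3 -m jog '[[34,[0,0,0.3],0],[34,[0,0,0.4],0],[34,[0,0,0.3],0],[34,[0,0,0.1],0],[34,[0,0,0.05],0],[34,[0,0,0.035],0],[34,[0,0,0],0],[62,[0,0,0],0],[62,[0,0,0],0],[62,[0,0,0],0],[62,[0,0,0],0],[62,[0,0,0],0],[62,[0,0,-0.3],0],[62,[0,0,-0.5],0],[62,[0,0,-0.5],0],[62,[0,0,-0.5],0],[62,[0,0,-0.2],0],[50,[0,0,0],0]]'
python3 -c "
from h import *
go(472.3,280.7,60,181.3)
s=read_state();print(s['joints'])"
```

```text
clock: 14.45
eef_pos: [496.0, -186.1, 82.5]
eef_rot: [3.14, 0.0, 1.352]
wrist_force: [-0.1, 0.6, -0.1]
finger_gap: 57.0
finger_force: 0.0
twist -0.5768 shift [0.263 9.343 0.451] t 14.45 q6 -0.21 yaw 77.5
[-4.27961760e-01  3.39670134e-01  1.67519966e+00 -4.49583522e-05
  1.12460841e+00 -2.09511554e-01]
```

```bash
python3 -m jog '[[50,[0,0,0],-0.0444],[50,[0,0,0],-0.0444],[50,[0,0,0],-0.0444],[50,[0,0,0],-0.0444],[50,[0,0,0],-0.0444],[50,[0,0,0],-0.0444],[50,[0,0,0],-0.0444],[50,[0,0,0],-0.0444],[50,[0,0,0],-0.0444],[50,[0,0,0],-0.0444],[50,[0,0,0],-0.0444],[50,[0,0,0],-0.0444],[50,[0,0,0],-0.0444]]' && python3 -m jog '[[50,[0.02,0.62,0],0],[50,[0.02,0.62,0],0],[50,[0.02,0.62,0],0],[50,[0.02,0.62,0],0],[50,[0.02,0.62,0],0],[50,[0.02,0.62,0],0],[50,[0.02,0.62,0],0],[50,[0.02,0.62,0],0],[50,[0.02,0.62,0],0],[50,[0.02,0.62,0],0],[50,[0.02,0.62,0],0],[50,[0.02,0.62,0],0],[50,[0.02,0.62,0],0],[50,[0.02,0.62,0],0],[50,[0.02,0.62,0],0],[50,[0,0,0],0]]'
python3 - <<'E'
from h import *
s=read_state();im=camera('wrist');camera('top')
c,T=cam_pose('wrist',s);m=orange(im)
for k in cv2.findContours(m,cv2.RETR_EXTERNAL,cv2.CHAIN_APPROX_NONE)[0]:
    if cv2.contourArea(k)>200: print(cv2.boundingRect(k),rect(toplane(k[:,0],28,c,T)))
go(472.3,280.7,-24,181.3)
im=camera('top');c,T=cam_pose('top')
k=contour(orange(im),(402,226));print('sq',cv2.boundingRect(k),rect(toplane(k[:,0],33,c,T)))
E
```

```text
clock: 15.75
eef_pos: [494.8, -185.5, 79.9]
eef_rot: [3.141, -0.002, -3.112]
wrist_force: [0.7, 0.0, 0.4]
finger_gap: 49.9
finger_force: 0.0
clock: 17.35
eef_pos: [468.1, 281.1, 79.8]
eef_rot: [-3.141, -0.002, -3.115]
wrist_force: [0.3, 0.0, 0.0]
finger_gap: 50.1
finger_force: 0.0
(319, 356, 41, 16) [593.3 298.1  38.5  17.  -88.4]
(308, 228, 34, 55) [484.2 281.   48.7  28.1  -0.6]
(309, 203, 36, 31) [450.8 281.7  28.7  25.7 -89.2]
twist 0.0008 shift [-0.076  0.041  2.082] t 17.45 q6 -1.13 yaw -178.6
sq (389, 215, 24, 24) [ 494.3 -185.6   45.1   44.4   77.9]
```

The square lies at (494,-186), within about 1 mm and 1° of its target. The bar reads (472.7, 281.3), which agrees with the first measurement.

```bash
python3 -m jog '[[50,[-0.09,0,0.3],0],[50,[0,0,0.5],0],[50,[0,0,0.5],0],[50,[0,0,0.4],0],[50,[0,0,0.25],0],[50,[0,0,0.1],0],[50,[0,0,0.03],0],[20,[0,0,0],0],[20,[0,0,0],0],[20,[0,0,0],0],[20,[0,0,0],0],[20,[0,0,0],0],[20,[0,0,0],0],[20,[0,0,-0.3],0],[20,[0,0,-0.5],0],[20,[0,0,-0.5],0],[20,[0,0,-0.5],0],[20,[0,0,-0.3],0],[20,[0,0,0],0]]' 30
python3 -c "
from h import *
go(571.4,-202.9,80,167.5)"
```

```text
clock: 19.4
eef_pos: [474.7, 279.3, 85.4]
eef_rot: [3.14, 0.004, -3.117]
wrist_force: [-0.7, -0.3, -1.6]
finger_gap: 29.6
finger_force: 29.9
twist 0.0772 shift [-3.975 -8.997  0.108] t 19.4 q6 -1.13 yaw -178.6
```

```bash
python3 -m jog '[[20,[0,0,0],0.0386],[20,[0,0,0],0.0386],[20,[0,0,0],0]]' && python3 -m jog '[[20,[-0.24,-0.53,0],0],[20,[-0.24,-0.54,0],0],[20,[-0.24,-0.54,0],0],[20,[-0.24,-0.54,0],0],[20,[-0.24,-0.54,0],0],[20,[-0.24,-0.54,0],0],[20,[-0.24,-0.54,0],0],[20,[-0.24,-0.54,0],0],[20,[-0.24,-0.54,0],0],[20,[-0.24,-0.54,0],0],[20,[-0.24,-0.54,0],0],[20,[-0.24,-0.54,0],0],[20,[-0.24,-0.54,0],0],[20,[-0.24,-0.54,0],0],[20,[-0.24,-0.54,0],0],[20,[-0.24,-0.54,0],0],[20,[-0.12,-0.35,0],0],[20,[0,0,0],0],[20,[0,0,0],0]]'
python3 - <<'E'
from h import *
go(571.4,-202.9,-19,167.5)
im=camera('wrist');cv2.imwrite('pics/w7.png',im[:,:,::-1])
go(571.4,-202.9,-19,167.5)
E
```

```text
clock: 19.7
eef_pos: [473.4, 278.6, 82.0]
eef_rot: [-3.141, -0.001, 2.921]
wrist_force: [0.5, 0.7, -1.3]
finger_gap: 29.5
finger_force: 29.9
clock: 21.6
eef_pos: [569.5, -201.9, 82.2]
eef_rot: [3.141, -0.001, 2.924]
wrist_force: [0.7, 0.5, -1.4]
finger_gap: 29.9
finger_force: 29.9
twist 0.0003 shift [-0.042 -0.01   2.024] t 21.6 q6 -1.76 yaw 167.5
twist 0.0004 shift [-0.041 -0.019  2.028] t 21.65 q6 -1.75 yaw 167.6
```

View pics/w7.png

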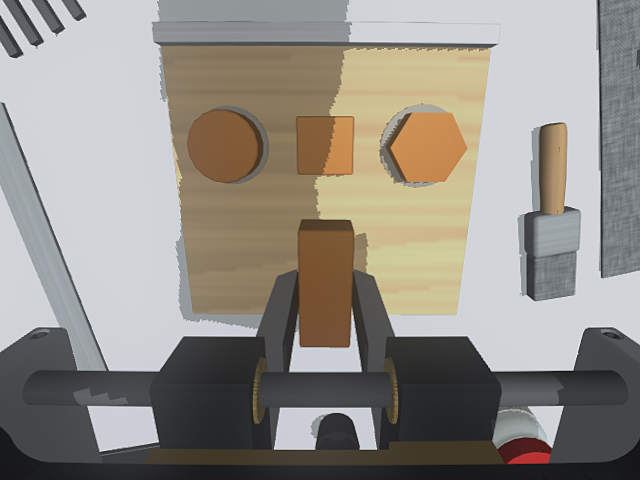

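The picture shows the disc (225,145), square (325,145) and hexagon (428,148) in a row, with the held bar (325,285) in line behind the square. Lower it.

```bash
python3 -m jog '[[20,[-0.04,-0.01,0.3],0],[20,[0,0,0.5],0],[20,[0,0,0.5],0],[20,[0,0,0.4],0],[20,[0,0,0.2],0],[20,[0,0,0.06],0],[20,[0,0,0.03],0],[20,[0,0,0],0],[48,[0,0,0],0],[48,[0,0,0],0],[48,[0,0,0],0],[48,[0,0,0],0],[48,[0,0,0],0],[48,[0,0,-0.3],0],[48,[0,0,-0.5],0],[48,[0,0,-0.5],0],[48,[0,0,-0.5],0],[56,[0,0,-0.2],0],[56,[0,0,0],0]]'
python3 -c "
from h import *
go(614.1,290.6,82,155.4)"
```

```text
clock: 23.55
eef_pos: [572.3, -203.6, 84.9]
eef_rot: [-3.141, 0.003, 2.923]
wrist_force: [1.1, 0.4, -0.3]
finger_gap: 55.7
finger_force: 0.0
twist 0.0672 shift [3.355 9.335 0.059] t 23.55 q6 -1.75 yaw 167.5
```

```bash
python3 -m jog '[[56,[0,0,0],0.0336],[56,[0,0,0],0.0336],[56,[0.2,0.555,0],0],[56,[0.2,0.555,0],0],[56,[0.2,0.555,0],0],[56,[0.2,0.555,0],0],[56,[0.2,0.555,0],0],[56,[0.2,0.555,0],0],[56,[0.2,0.555,0],0],[56,[0.2,0.555,0],0],[56,[0.2,0.555,0],0],[56,[0.2,0.555,0],0],[56,[0.2,0.555,0],0],[56,[0.2,0.555,0],0],[56,[0.2,0.555,0],0],[56,[0.2,0.555,0],0],[56,[0.2,0.555,0],0],[56,[0.2,0.555,0],0],[56,[0.1,0.42,0],0]]' && python3 -m jog '[[56,[0,0,0],0]]'
python3 - <<'E'
from h import *
s=read_state();go(614.1,290.6,-24,155.4)
im=camera('wrist');r=regions_of('wrist','arch_center')
c,T=cam_pose('wrist',s)
for q in r[:2]:
    k=contour(q['pixels'].astype(np.uint8)*255,(float(q['rect'][0]),float(q['rect'][1])));print(q['conf'],q['rect'],rect(toplane(k[:,0],28,c,T)))
im=camera('top');c,T=cam_pose('top')
for n,p in(('sq',(402,226)),('bar',(410,187))):
    k=contour(orange(im),p);print(n,cv2.boundingRect(k),rect(toplane(k[:,0],33,c,T)))
E
```

```text
clock: 25.45
eef_pos: [614.4, 289.7, 81.4]
eef_rot: [-3.14, -0.002, 2.713]
wrist_force: [-0.5, -1.4, -0.2]
finger_gap: 56.1
finger_force: 0.0
clock: 25.55
eef_pos: [614.4, 290.2, 81.2]
eef_rot: [-3.14, -0.002, 2.715]
wrist_force: [-0.1, -0.7, -0.3]
finger_gap: 56.0
finger_force: 0.0
twist 0.0007 shift [0.009 0.004 2.104] t 25.55 q6 -0.76 yaw 155.5
0.79 [327.6, 237.5, 43.6, 70.3] [614.9 292.7  58.9  35.6 -23.2]
sq (389, 215, 24, 24) [ 494.5 -185.6   45.1   44.8   77.9]
bar (399, 175, 21, 35) [ 569.9 -202.7   72.1   31.   -13.1]
```

The bar lies at (570,-203), 77 mm beyond the square and aligned. The fingers are over the arch, and the measurements agree.

```bash
python3 -m jog '[[56,[0,0.02,0.3],0],[56,[0,0,0.5],0],[56,[0,0,0.5],0],[56,[0,0,0.4],0],[56,[0,0,0.25],0],[56,[0,0,0.1],0],[56,[0,0,0.05],0],[24,[0,0,0],0],[24,[0,0,0],0],[24,[0,0,0],0],[24,[0,0,0],0],[24,[0,0,0],0],[24,[0,0,0],0],[24,[0,0,-0.3],0],[24,[0,0,-0.5],0],[24,[0,0,-0.5],0],[24,[0,0,-0.5],0],[24,[0,0,-0.3],0],[24,[0,0,0],0]]' 30 && python3 -m jog '[[24,[0,0,0],-0.0336],[24,[0,0,0],-0.0336],[24,[0,0,0],0]]'
python3 -c "
from h import *
go(551.1,-280.2,80,167.5)"
```

```text
clock: 27.6
eef_pos: [616.6, 289.4, 85.8]
eef_rot: [3.139, 0.003, 2.712]
wrist_force: [-0.0, 0.1, -0.8]
finger_gap: 35.6
finger_force: 30.0
clock: 27.9
eef_pos: [615.1, 288.8, 81.7]
eef_rot: [-3.14, -0.002, 2.925]
wrist_force: [1.2, -0.0, -0.7]
finger_gap: 35.5
finger_force: 30.0
twist 0.0005 shift [ -1.214 -11.387   0.033] t 27.9 q6 -0.97 yaw 167.6
```

```bash
python3 -m jog '[[24,[-0.067,-0.6,0],0],[24,[-0.067,-0.63,0],0],[24,[-0.067,-0.63,0],0],[24,[-0.067,-0.63,0],0],[24,[-0.067,-0.63,0],0],[24,[-0.067,-0.63,0],0],[24,[-0.067,-0.63,0],0],[24,[-0.067,-0.63,0],0],[24,[-0.067,-0.63,0],0],[24,[-0.067,-0.63,0],0],[24,[-0.067,-0.63,0],0],[24,[-0.067,-0.63,0],0],[24,[-0.067,-0.63,0],0],[24,[-0.067,-0.63,0],0],[24,[-0.067,-0.63,0],0],[24,[-0.067,-0.63,0],0],[24,[-0.067,-0.63,0],0],[24,[-0.067,-0.63,0],0],[24,[0,0,0],0],[24,[0,0,0],0]]'
python3 -c "
from h import *
go(551.1,-280.2,-19,167.5)"
```

```text
clock: 29.9
eef_pos: [551.5, -276.1, 82.2]
eef_rot: [3.141, -0.001, 2.92]
wrist_force: [0.6, -0.3, -1.8]
finger_gap: 35.7
finger_force: 30.0
twist -0.0011 shift [-0.009 -0.082  2.025] t 29.9 q6 -1.87 yaw 167.3
```

```bash
python3 -m jog '[[24,[-0.01,-0.08,0.3],0],[24,[0,0,0.5],0],[24,[0,0,0.5],0],[24,[0,0,0.4],0],[24,[0,0,0.2],0],[24,[0,0,0.06],0],[24,[0,0,0.03],0],[24,[0,0,0],0],[52,[0,0,0],0],[52,[0,0,0],0],[52,[0,0,0],0],[52,[0,0,0],0],[52,[0,0,0],0],[52,[0,0,-0.3],0],[52,[0,0,-0.5],0],[52,[0,0,-0.5],0],[52,[0,0,-0.5],0],[56,[0,0,-0.3],0],[56,[0,0,0],0],[56,[0,0,0],0]]'
python3 - <<'E'
from h import *
go(475.2,107.4,82)
im=camera('top');c,T=cam_pose('top')
cv2.imwrite('pics/t2.png',cv2.resize(im[120:340,150:490],(800,518),interpolation=cv2.INTER_CUBIC)[:,:,::-1])
for n,p in(('sq',(402,226)),('bar',(410,187)),('arch',(445,197))):
    k=contour(orange(im),p);print(n,cv2.boundingRect(k),rect(toplane(k[:,0],33,c,T)))
for r in regions_of('top','weight_center')[:2]:print(r['conf'],r['rect'],toplane([r['rect'][:2]],30,c,T))
E
```

```text
clock: 31.9
eef_pos: [551.4, -280.0, 88.1]
eef_rot: [3.141, -0.001, 2.923]
wrist_force: [0.7, -0.1, -0.3]
finger_gap: 55.9
finger_force: 0.0
twist -0.0 shift [3.166 7.233 0.122] t 31.9 q6 -1.88 yaw 167.5
sq (389, 215, 24, 24) [ 494.5 -185.6   45.1   45.    77.9]
bar (399, 175, 21, 35) [ 569.4 -202.6   72.1   31.5  -12.7]
arch (399, 175, 21, 35) [ 569.4 -202.6   72.1   31.5  -12.7]
0.62 [267.1, 233.0, 16.2, 22.6] [[474.00457705 102.49460207]]
```

View pics/t2.png

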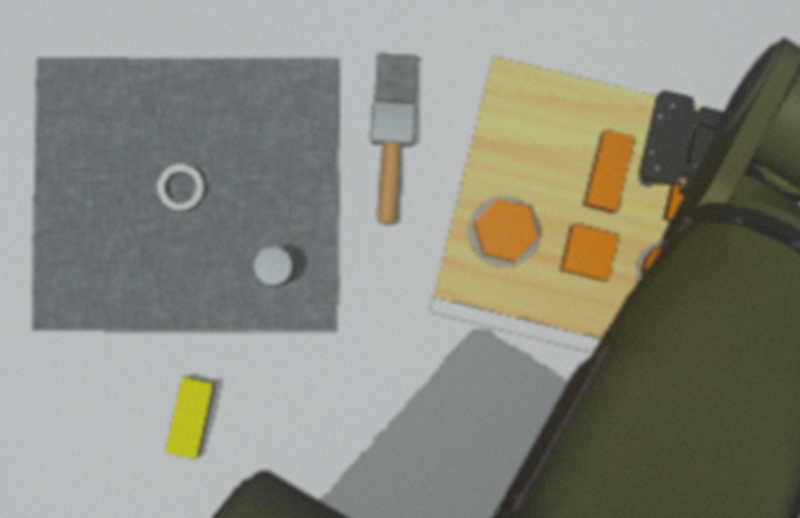

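The square and bar are placed well, but the arm hides the arch. The weight's top is at crop (273,265), image (266,233), which gives about (474.5, 103). Move over it and check both from there.

```bash
python3 -m jog '[[60,[0.25,0.55,0],0],[60,[0.265,0.6,0],0],[60,[0.265,0.6,0],0],[60,[0.265,0.6,0],0],[60,[0.265,0.6,0],0],[60,[0.265,0.6,0],0],[60,[0.265,0.6,0],0],[60,[0.265,0.6,0],0],[60,[0.265,0.6,0],0],[60,[0.265,0.6,0],0],[60,[0.265,0.6,0],0],[60,[0.26,0.598,0],0],[60,[0,0,0],0],[60,[0,0,0],0]]'
python3 - <<'E'
from h import *
s=read_state();im=camera('wrist');c,T=cam_pose('wrist',s)
cv2.imwrite('pics/w8.png',im[:,:,::-1])
for r in regions_of('wrist','weight_center')[:2]:
    k=cv2.findNonZero(r['pixels'].astype(np.uint8));print(r['conf'],r['rect'],rect(toplane(k[:,0],48,c,T)))
go(474.5,103.2,-18,167.5)
im=camera('top');c,T=cam_pose('top')
for n,p in(('sq',(402,226)),('bar',(410,187)),('arch',(445,197)),('disc',(436,236))):
    k=contour(orange(im),p);print(n,cv2.boundingRect(k),rect(toplane(k[:,0],33,c,T)))
E
```

```text
clock: 33.4
eef_pos: [474.4, 103.2, 87.9]
eef_rot: [-3.141, -0.001, 2.925]
wrist_force: [0.2, 0.3, 0.5]
finger_gap: 59.7
finger_force: 0.0
0.55 [328.8, 234.2, 40.9, 50.9] [471.1 106.9  44.   33.3 -13.2]
twist -0.0003 shift [0.01  0.016 2.124] t 33.5 q6 -1.21 yaw 167.5
sq (389, 215, 24, 24) [ 494.4 -185.6   45.7   44.8   76.9]
bar (399, 175, 21, 35) [ 569.6 -202.6   72.6   31.1  -13.2]
arch (433, 190, 21, 26) [ 549.3 -278.6   54.6   37.9  -12.4]
disc (423, 223, 27, 25) [ 477.8 -263.    56.6   52.   -88.7]
```

View pics/w8.png

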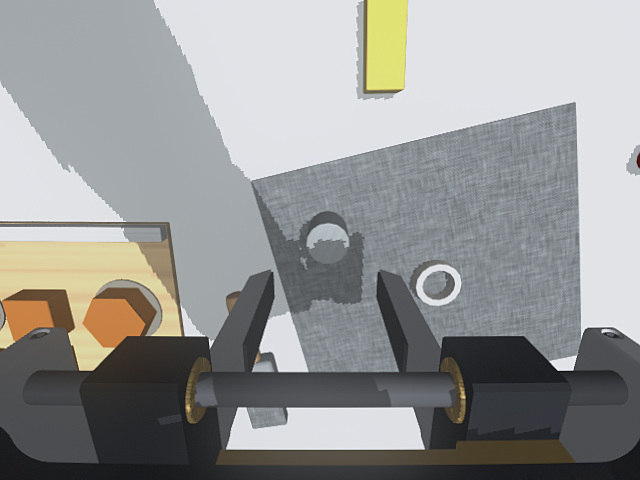

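The arch lies at (549,-279), 73 mm beyond the disc, at the right angle. In the wrist view the weight's top at (328,240) is centred between the fingers, and the ring is clear of them.

```bash
python3 -m jog '[[60,[0.01,0.01,0.3],0],[60,[0,0,0.5],0],[60,[0,0,0.5],0],[60,[0,0,0.4],0],[60,[0,0,0.3],0],[60,[0,0,0.12],0],[60,[0,0,0],0],[24,[0,0,0],0],[24,[0,0,0],0],[24,[0,0,0],0],[24,[0,0,0],0],[24,[0,0,0],0],[24,[0,0,0],0],[24,[0,0,-0.3],0],[24,[0,0,-0.5],0],[24,[0,0,-0.5],0],[24,[0,0,-0.5],0],[24,[0,0,-0.4],0],[24,[0,0,0],0],[24,[0,0,0],0]]' 45
python3 -c "
from h import *
s=read_state();print(s['wrist_force'])
go(513.3,-107.9,88,167.5)"
```

```text
clock: 35.55
eef_pos: [473.9, 103.5, 91.7]
eef_rot: [-3.141, -0.001, 2.923]
wrist_force: [-0.7, -0.7, -3.9]
finger_gap: 35.1
finger_force: 45.0
[-0.68261498 -0.67550497 -3.91610893]
twist -0.0001 shift [-1.684 -3.958  0.074] t 35.55 q6 -1.21 yaw 167.5
```

```bash
python3 -m jog '[[24,[-0.2,-0.4,0],0],[24,[-0.2,-0.5,0],0],[24,[-0.2,-0.5,0],0],[24,[-0.2,-0.5,0],0],[24,[-0.25,-0.55,0],0],[24,[-0.25,-0.55,0],0],[24,[-0.2,-0.5,0],0],[24,[-0.184,-0.458,0],0],[24,[0,0,0],0],[24,[0,0,0.4],0],[24,[0,0,0.5],0],[24,[0,0,0],0],[24,[0,0,0],0]]'
python3 - <<'E'
from h import *
go(513.3,-107.9,11.5,167.5)
im=camera('wrist');b=camera('side')[240:360,300:460]
cv2.imwrite('pics/w9.png',np.hstack([im[100:400,150:480],cv2.resize(b,(400,300))])[:,:,::-1])
E
```

```text
clock: 36.85
eef_pos: [513.3, -107.3, 47.2]
eef_rot: [3.141, -0.002, 2.924]
wrist_force: [0.2, 0.2, -4.8]
finger_gap: 35.2
finger_force: 45.0
twist 0.0 shift [-0.002 -0.012  0.715] t 36.85 q6 -1.63 yaw 167.5
```

View pics/w9.png

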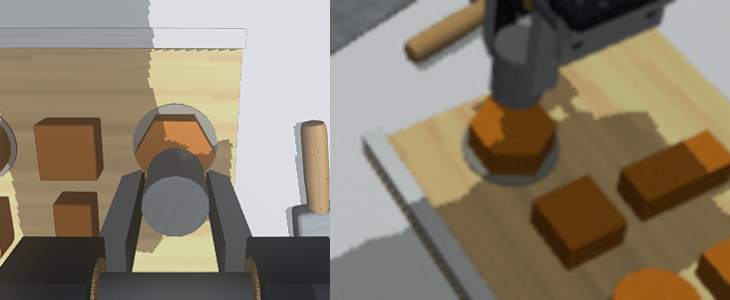

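The weight hangs upright at (175,205) in the left panel, centred over the hexagon. Lower it.

```bash
python3 -m jog '[[24,[0,-0.01,0.3],0],[24,[0,0,0.25],0],[24,[0,0,0.1],0],[24,[0,0,0.03],0],[24,[0,0,0.01],0],[24,[0,0,0],0]]'
```

```text
clock: 37.55
eef_pos: [513.9, -108.3, 13.6]
eef_rot: [-3.142, 0.001, 2.923]
wrist_force: [0.2, 0.3, -4.9]
finger_gap: 35.2
finger_force: 45.0
```

Not touching yet (−4.9 N is just the weight), so go down in small steps until it touches.

```bash
python3 -m jog '[[24,[0,0,0.02],0],[24,[0,0,0],0]]'; python3 -m jog '[[24,[0,0,0.02],0],[24,[0,0,0],0]]'
```

```text
clock: 37.75
eef_pos: [514.1, -108.4, 13.3]
eef_rot: [-3.141, 0.001, 2.923]
wrist_force: [-4.5, 0.9, 6.7]
finger_gap: 35.1
finger_force: 45.0
clock: 37.95
eef_pos: [514.3, -108.4, 13.3]
eef_rot: [-3.141, 0.002, 2.923]
wrist_force: [-9.4, 2.4, 19.4]
finger_gap: 35.4
finger_force: 45.0
```

Contact. Back off the press, release and lift.

```bash
python3 -m jog '[[24,[0,0,-0.025],0],[24,[0,0,0],0],[50,[0,0,0],0],[50,[0,0,0],0],[50,[0,0,0],0],[50,[0,0,0],0],[50,[0,0,0],0],[50,[0,0,-0.3],0],[50,[0,0,-0.5],0],[50,[0,0,-0.6],0],[50,[0,0,-0.6],0],[50,[0,0,-0.4],0],[50,[0.5,0.5,0],0],[50,[0.5,0.5,0],0],[50,[0.5,0.5,0],0],[50,[0.5,0.5,0],0],[50,[0.5,0.5,0],0],[50,[0,0,0],0],[50,[0,0,0],0]]'
python3 - <<'E'
from h import *
im=camera('top');c,T=cam_pose('top')
for n,p in(('sq',(402,226)),('bar',(410,187)),('arch',(445,197))):
    k=contour(orange(im),p);print(n,rect(toplane(k[:,0],33,c,T)))
for r in regions_of('top','weight_center')[:2]:
    k=cv2.findNonZero(r['pixels'].astype(np.uint8));print(r['conf'],rect(toplane(k[:,0],78,c,T)))
b=camera('side')
cv2.imwrite('pics/t3.png',np.hstack([cv2.resize(im[130:300,320:490],(400,400)),cv2.resize(b[230:430,310:510],(400,400))])[:,:,::-1])
E
```

```text
clock: 39.85
eef_pos: [418.9, 41.0, 132.7]
eef_rot: [3.142, 0.001, 2.925]
wrist_force: [-0.5, -0.9, 0.3]
finger_gap: 50.4
finger_force: 0.0
sq [ 494.4 -185.8   45.1   44.7   77.3]
bar [ 569.6 -202.6   72.6   31.1  -13.2]
arch [ 549.1 -278.4   55.1   38.3  -12. ]
0.82 [ 509.8 -107.8   36.9   33.8  -43.8]
```

View pics/t3.png

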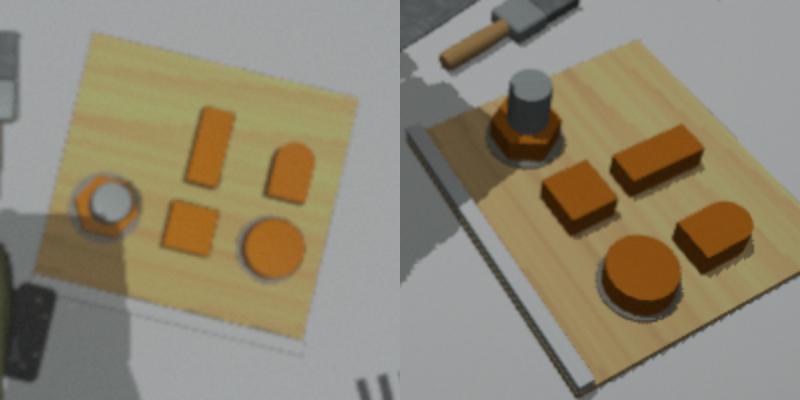

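The weight stands upright on the hexagon, about 3 mm off centre, and the square, bar and arch lie in place. Nothing is touching the robot.

```bash
python3 -c "
from cell import *
print(sign_off())"
```

```text
the job is handed in; nothing more can be done
None
```

The job is handed in: square, bar and arch lie flat and released within a few millimetres of their places, and the weight stands upright on the hexagon about 3 mm off centre, all at about 40 s of the 106 s allowed; the sign-off call returned no verdict.

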